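# Snap the splash covers of the bench outlets shut

### The arm

A 6-joint arm with a two-finger parallel gripper is mounted at the origin on the work surface. World frame = base frame: x ahead of the robot, y to its left, z up, the work surface at z = 0. Lengths are in mm, angles in rad, forces in N, time in s.
With the tool pointing down it reaches from about 350 to 875 mm from the base axis. Payload 4.2 kg.
Tool frame: the origin (TCP) lies between the finger pads; the fingertips stand 25 mm ahead of it and the grasp point (between the pads) lies 6 mm ahead of it; z points along the fingers, y is the line along which they close (so a half turn about z gives the same grasp; the last joint's range is limited). The gripper opens to 85 mm and grips with 20 to 120 N. Pads are 22 mm wide; open, the fingers measure 114 mm over their backs; the gripper's body (76 mm by 85 mm) begins 54 mm behind the grasp point. The pads swing forward as they close: fully open they stand 13 mm farther back than shut.
Start: joints at [1.412, 0.385, 0.008, 0, -1.194, -0.259], TCP at [253.561, 571.232, 256.312] pointing down, gripper open.
Joint ranges: [-3.14, 3.14], [-1.21, 2.06], [-1.07, 1.41], [-3.16, 2.05], [-2.99, -0.16], [-3.1, 3.1]. Speed limits (rad/s): [2.79, 2.79, 3.14, 3.14, 3.14, 3.14].

### API

Orientations are given as a unit quaternion [x, y, z, w].
In Python, from bench import read_state, get_image, job_done gives the robot as it stands.
- The arm moves only by the tool play_rows, never from a script. Its argument "series" is a list of rows, each a list of 6 numbers: the shift along the world's x, y, z in mm, then the turn, a rotation vector about the world's x, y, z in units of 6 degrees (1.0 is 6 degrees). A call has 1 to 20 rows; each row shifts and turns the commanded pose from where the row before left it; what a row does not reach is not made up. A row lasts 1/12 s, in which the tool goes at most 41.7 mm and 7.16 degrees, less where a joint would pass 70% of its speed; a pose out of reach is approached as far as the arm can. A call is refused whole if a number of a shift passes 41.7 or a number of a turn 1, either way. A call with a gripper value outside its range is refused whole. "gripper" is the opening, from 0 (shut) to 1 (fully open), set as the call begins (left out, the last holds). The fingers move at their own pace and stop on an object; the grip force is fixed at half the most. Time passes only in rows, so rows that do not move let the fingers close. It gives the time, the measured TCP pose, the force, the opening and the grip force at its end, in the units of the state.
- read_state(): the state, without advancing time (a new reading comes with each control period).
- get_image(name): name is "scene" or "side" or "wrist"; returns a dict with "image" (400x640x3 uint8, red, green, blue), "fx", "fy", "cx", "cy" (pixels), "eye" and "rotation" of the camera in the world. Camera axes: x right, y down, z forward; pixel columns grow to the right and rows downward; lengths in mm; the calibration is good to about 2 mm. A picture is of the moment at which its call begins. There is no depth.
- job_done(): hands the job in; it is judged then, once.
The state is a dict: "clock": time; "joints": joint angles; "joint_vel": joint speeds; "joint_efforts": joint torques, N m; "position": TCP position; "ee_rot": TCP orientation; "contact_force": force on the tool from outside, world axes, zero at the start; "wrist_torque": the same for the moment, N m; "gripper_width": finger opening in mm; "grasp_force": force on a finger pad.
Only numpy, scipy, OpenCV 4.12 (cv2) and the standard library are available. Lean on these libraries where they do the work, as an engineer would, in place of code of your own. Each camera call takes 0.05 s, during which the arm holds its last target. There are 200 camera calls.

### The job

Before the bench is wiped down, close the hinged splash covers of the three empty outlets on the bench power unit: swing each one down and press it near its free edge, gently enough not to crack the thin plastic (it stands about 40 N), until its catch snaps and holds it fully shut. Leave the raised cover of the outlet with the charger in it as it is, and do not disturb the other things on the bench.

Things in the scene. Friction and masses are not known exactly. Their poses are not given: they have to be found in the camera images.
- unit: Bench power unit: light grey plastic console fixed to the bench, 324 mm long (its y), 66 mm high. Origin on the bench, mid-length, under the hinge line of the covers. x points level from the low front (robot side) to the back, z up. Its front face slopes at 20 degrees from level; behind the hinges is a flat top, x = 10 to 90 mm. It carries four outlets side by side, 78 mm apart.
- outlet_a: Outlet a (the four swap places), white face 72 mm wide on the slope. Empty; its cover is to be shut. Origin mid-width on its cover's hinge axis, 64 mm above the bench; x level to the back, y along the hinge, z up. The slope runs down along (-0.940, 0, -0.342); its outward normal is (-0.342, 0, 0.940).
- cover_a (a joint): Opening angle of cover a, rad: 0 parallel to the slope, 1.57 square to it, max 1.95. Stiff hinge: stays where left, 1 to 2 N to swing. Unlatched it rests on its catch, 0.11 above its own stop; pressed to 0.04 above the stop it snaps and is held there (in between it may stick). Each cover has its own stop, unknown, between -0.04 and 0.04. The snap takes 6 to 15 N at the pressing point, not the same for each.
- lip_a (a point): Pressing point on the outer face of cover a, 49 mm from the hinge axis, mid-width; moves with it. z: outward normal of the cover, x: from free edge to hinge. The cover is a rigid grey flap 58 mm wide, 6 mm thick, its free edge 10 mm beyond this point, its outer face 6 mm above the plane through the hinge axis. It cracks above 40 N.
- outlet_b: Outlet b (the four swap places), white face 72 mm wide on the slope. Empty; its cover is to be shut. Origin mid-width on its cover's hinge axis, 64 mm above the bench; x level to the back, y along the hinge, z up. The slope runs down along (-0.940, 0, -0.342); its outward normal is (-0.342, 0, 0.940).
- cover_b (a joint): Opening angle of cover b, rad: 0 parallel to the slope, 1.57 square to it, max 1.95. Stiff hinge: stays where left, 1 to 2 N to swing. Unlatched it rests on its catch, 0.11 above its own stop; pressed to 0.04 above the stop it snaps and is held there (in between it may stick). Each cover has its own stop, unknown, between -0.04 and 0.04. The snap takes 6 to 15 N at the pressing point, not the same for each.
- lip_b (a point): Pressing point on the outer face of cover b, 49 mm from the hinge axis, mid-width; moves with it. z: outward normal of the cover, x: from free edge to hinge. The cover is a rigid grey flap 58 mm wide, 6 mm thick, its free edge 10 mm beyond this point, its outer face 6 mm above the plane through the hinge axis. It cracks above 40 N.
- outlet_c: Outlet c (the four swap places), white face 72 mm wide on the slope. Empty; its cover is to be shut. Origin mid-width on its cover's hinge axis, 64 mm above the bench; x level to the back, y along the hinge, z up. The slope runs down along (-0.940, 0, -0.342); its outward normal is (-0.342, 0, 0.940).
- cover_c (a joint): Opening angle of cover c, rad: 0 parallel to the slope, 1.57 square to it, max 1.95. Stiff hinge: stays where left, 1 to 2 N to swing. Unlatched it rests on its catch, 0.11 above its own stop; pressed to 0.04 above the stop it snaps and is held there (in between it may stick). Each cover has its own stop, unknown, between -0.04 and 0.04. The snap takes 6 to 15 N at the pressing point, not the same for each.
- lip_c (a point): Pressing point on the outer face of cover c, 49 mm from the hinge axis, mid-width; moves with it. z: outward normal of the cover, x: from free edge to hinge. The cover is a rigid grey flap 58 mm wide, 6 mm thick, its free edge 10 mm beyond this point, its outer face 6 mm above the plane through the hinge axis. It cracks above 40 N.
- outlet_d: Outlet d (the four swap places), white face 72 mm wide on the slope. The outlet in use: a black plug-in charger, 36 x 40 mm, stands 50 mm out of its face. Origin mid-width on its cover's hinge axis, 64 mm above the bench; x level to the back, y along the hinge, z up. The slope runs down along (-0.940, 0, -0.342); its outward normal is (-0.342, 0, 0.940).
- cover_d (a joint): Opening angle of cover d, rad: 0 parallel to the slope, 1.57 square to it, max 1.95. It starts raised, 1.35 to 1.7, behind the charger; leave it. Stiff hinge: stays where left.
- lip_d (a point): Pressing point on the outer face of cover d, 49 mm from the hinge axis, mid-width; moves with it. z: outward normal of the cover, x: from free edge to hinge. The cover is a rigid grey flap 58 mm wide, 6 mm thick, its free edge 10 mm beyond this point, its outer face 6 mm above the plane through the hinge axis. It cracks above 40 N.
- stopper: Bystander: black rubber stopper, 32 mm wide, 26 mm high, standing on the flat top of the power unit. Origin at the centre of its underside.
- spatula: Bystander: steel laboratory spatula, 180 mm long, lying on the bench in front of the power unit. Origin at the centre of its underside.
- dish: Bystander: small white dish, 68 mm wide, 22 mm high, beside one end of the power unit. Origin at the centre of its underside.
- beaker: Bystander: glass beaker, 72 mm wide, 95 mm high, to the left. Origin at the centre of its underside.
- reagent: Bystander: brown bottle, 72 mm wide, 150 mm high, to the right. Origin at the centre of its underside.

How it is judged (in metres and radians):
At the end, for the whole second after the job is handed in: The covers of the three empty outlets (a, b, c) stay shut by themselves, each within 0.03 rad (about 2 mm at the free edge) of its own stop, which lies at 0 for a, -0.04 for b and 0.04 rad for c, and the raised cover of the outlet in use is within 15 mm of where it was (value of joint cover_a between -0.03 and 0.03 rad and value of joint cover_b between -0.07 and -0.01 rad and value of joint cover_c between 0.01 and 0.07 rad and distance of lip_d from where it was at the start of the episode below 0.015 m); the robot touches nothing.
It fails at once if an outlet or its cover is pressed with more than 40 N (contact force between any of the fingers, the arm and outlet_a above 40 N or contact force between any of the fingers, the arm and outlet_b above 40 N or contact force between any of the fingers, the arm and outlet_c above 40 N or contact force between any of the fingers, the arm and outlet_d above 40 N).
It fails at once if the cover of the outlet in use is moved by more than 15 mm (distance of lip_d from where it was at the start of the episode above 0.015 m).
It fails at once if a bystander is shifted by more than 30 mm (distance of any of stopper, spatula, dish, beaker, reagent from where it was at the start of the episode above 0.03 m).
It also fails if it takes over 48 s, if anything falls off the work surface, if the arm or the gripper's body presses on something with over 40 N, if the wrist force passes 120 N, or if a joint passes its speed limit or range.

## Working session

There is one attempt and no reset: what is moved stays moved. The work goes in short steps, Python scripts to look and compute and a tool call to move; the robot and the scene stay as the last step left them, time stands still between calls to the robot, and variables do not carry over. Pictures are saved under pics/ and viewed, at most 10 in all, crops included, and the job is handed in when it is done.

Besides the shell and the picture viewer there is one more tool, called after ">>>" as a command line: name --pt "numbers of a row" for each row, then --argument value for the rest. play_rows: Moves the arm, as the interface text tells. Its arguments: {"type":"object","properties":{"series":{"type":"array","items":{"type":"array","items":{"type":"number"}}},"gripper":{"type":"number"}},"required":["series"]}

```bash
mkdir -p pics
cat > h.py <<'E'
from bench import read_state,get_image,job_done
import numpy as np,cv2,json
def snap(n,f):
    d=get_image(n); cv2.imwrite('pics/'+f+'.png',cv2.cvtColor(d['image'],cv2.COLOR_RGB2BGR))
    c={k:(v.tolist() if hasattr(v,'tolist') else v) for k,v in d.items() if k!='image'}
    json.dump(c,open('pics/'+f+'.json','w')); return d
def load(f):
    return json.load(open('pics/'+f+'.json'))
def proj(c,P):
    R=np.array(c['rotation']);q=(np.atleast_2d(P)-np.array(c['eye']))@R
    return np.c_[c['fx']*q[:,0]/q[:,2]+c['cx'],c['fy']*q[:,1]/q[:,2]+c['cy']]
def onz(c,uv,z):
    R=np.array(c['rotation']);e=np.array(c['eye'])
    d=R@np.array([(uv[0]-c['cx'])/c['fx'],(uv[1]-c['cy'])/c['fy'],1]);return e+d*(z-e[2])/d[2]
E
python3 -c "
from h import *
for n in('scene','side'):
    snap(n,n+'0');c=load(n+'0');print(c)
print(read_state())"
```

```text
{'fx': 423.99461614718473, 'fy': 423.99461614718473, 'cx': 313.6978064293436, 'cy': 194.71166285645322, 'eye': [1169.9995921003895, 506.7716162585305, 1083.6631421025843], 'rotation': [0.4061693390945968, 0.8523575223967679, -0.3014099923701415, -0.13291026481251553]}
{'fx': 479.0265990277173, 'fy': 479.0265990277173, 'cx': 315.9994179903281, 'cy': 189.54765977744339, 'eye': [-219.3563377779998, -1007.6173777631745, 1019.4701445228542], 'rotation': [0.8440088792208315, -0.29138969950042315, 0.14942937124884462, -0.4247492411171846]}
{'clock': 0.1, 'joints': array([ 1.41158650e+00,  3.85500527e-01,  6.74746450e-03, -4.18651432e-04,
       -1.19400052e+00, -2.58591177e-01]), 'joint_vel': array([-0.00193857, -0.00140325,  0.00524764,  0.00137079, -0.00051211,
        0.0016098 ]), 'joint_efforts': array([ 5.26293425e-04, -3.93318272e+01,  1.88930404e+01,  4.19804335e+00,
       -2.58259141e-03,  3.99735498e-06]), 'position': array([253.39349345, 570.80901742, 255.31487082]), 'ee_rot': array([ 9.78243023e-01, -2.07459858e-01, -1.45716897e-04,  9.87083666e-04]), 'contact_force': array([ 0.15431657, -0.57483291, -0.3720697 ]), 'wrist_torque': array([-0.02573496,  0.01372215, -0.02556011]), 'grasp_force': 0.0, 'gripper_width': 85.24776795559161}
```

View pics/scene0.png

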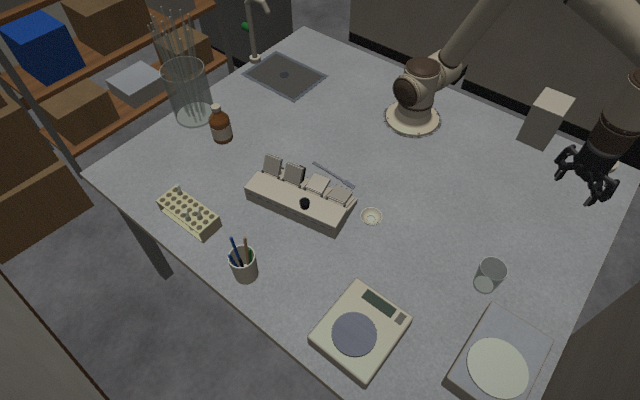

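View pics/side0.png

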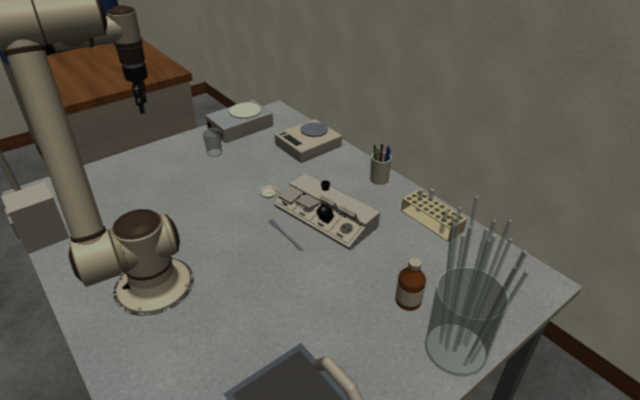

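The scene view shows the unit near (300,200), with covers at (272,165), (294,172), (317,184) and (340,195) and the stopper at (305,203). In the side view the charger is at (325,212). I'll enlarge both.

```bash
sed -i "s/^import numpy.*/&\nfrom scipy.spatial.transform import Rotation as Ro/; s/R=np.array(c\['rotation'\])/R=Ro.from_quat(c['rotation']).as_matrix()/" h.py
python3 -c "
from h import *
a=cv2.imread('pics/scene0.png')[145:245,235:395]; b=cv2.imread('pics/side0.png')[165:255,250:390]
cv2.imwrite('pics/ca.png',cv2.resize(a,None,fx=5,fy=5,interpolation=cv2.INTER_CUBIC))
cv2.imwrite('pics/cb.png',cv2.resize(b,None,fx=5.5,fy=5.5,interpolation=cv2.INTER_CUBIC))
print(proj(load('scene0'),[[0,0,0],read_state()['position']]))"
```

```text
[[411.64409463 118.12343862]
 [573.55451207 188.72467632]]
```

View pics/ca.png

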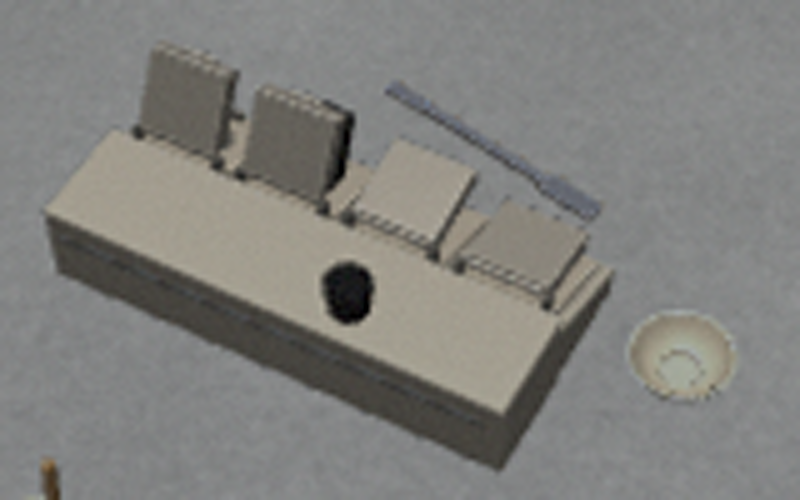

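View pics/cb.png

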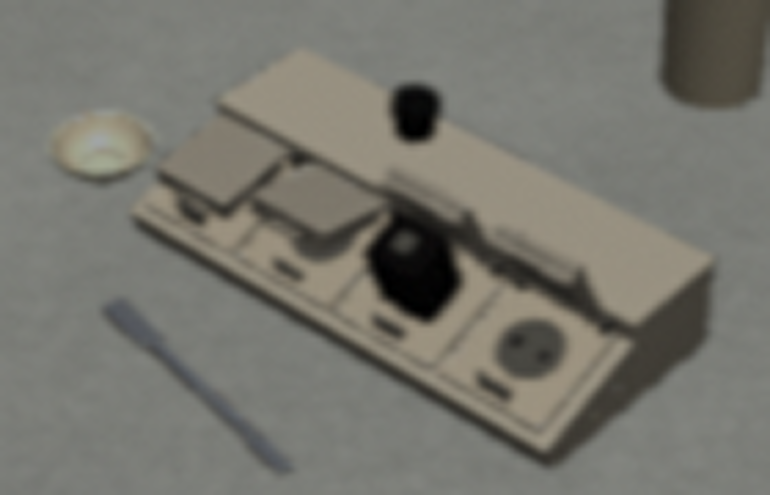

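The crops show, from +y to -y: a nearly shut cover (dish side), a half-open one, the charger with its raised cover, and another raised cover over an empty outlet. The stopper is behind the charger. Next I'll fit the unit pose and cover angles from the corner pixels.

```bash
cat > fit.py <<'E'
from h import *
from scipy.optimize import least_squares
S=load('scene0');D=load('side0')
s=lambda L:np.array(L)/5+[235,145]
d=lambda L:np.array(L)/5.5+[250,165]
B=np.array([[90,-162,66],[90,162,66],[10,-162,66],[10,162,66]])
bs=s([(45,212),(502,413),(113,130),(558,320)]); bd=d([(712,262),(305,48),(635,345),(217,103)])
def W(p,P): return np.array(P)@Ro.from_euler('z',p[2]).as_matrix().T+[p[0],p[1],0]
f=lambda p:np.r_[(proj(S,W(p,B)+[0,0,p[3]])-bs).ravel(),(proj(D,W(p,B)+[0,0,p[3]])-bd).ravel()]
r=least_squares(f,[500,0,0,0]);p=r.x;print(p,np.round(r.fun,1))
p[3]=0
def cov(y,a,r=59,h=6,ys=(-29,29)):
    th=np.radians(20); u=np.array([-np.cos(th),0,-np.sin(th)]);n=np.array([-np.sin(th),0,np.cos(th)])
    uu=u*np.cos(a)+n*np.sin(a); nn=n*np.cos(a)-u*np.sin(a)
    return [uu*r+nn*h+[0,y+k,64] for k in ys]
if __name__=='__main__':
  for nm,y,a,b in [('1',117,s([(505,200),(590,237)]),d([(225,210),(158,178)])),('2',39,s([(405,140),(477,180)]),d([(338,235),(250,195)])),('3',-39,s([(262,90),(340,105)]),None),('4',-117,s([(155,45),(237,70)]),None)]:
    for o,c in ((a,S),(b,D)):
      if o is None: continue
      q=least_squares(lambda t:(proj(c,W(p,cov(y,t[0])))-o).ravel(),[0.8]);print(nm,q.x,np.round(q.fun,1))
  print('hinge centres',W(p,[[0,y,64] for y in(117,39,-39,-117)]).round(1))
  for nm,c,uv,z in (('stopper',S,s([(350,320)])[0],66),('dish',S,s([(683,380)])[0],0),('spat',S,s([(395,90)])[0],0),('spat2',S,s([(590,212)])[0],0)): print(nm,onz(c,uv,z).round())
E
python3 fit.py
```

```text
[ 5.51443106e+02 -7.19310764e+01  1.74621948e-01 -5.93239253e+00] [-0.7 -0.2 -0.6  0.8  0.  -0.6  0.6 -0.1  0.7  0.9 -0.5  0.7 -0.6 -1.8
 -0.4  0.5]
1 [0.11394775] [-0.1  0.2 -0.5 -0.3]
1 [0.06544904] [-0.2  0.8 -0.6 -0.6]
2 [0.31426236] [-1.7  0.8 -0.  -0.6]
2 [0.51253099] [-2.9 -0.2 -0.3 -0.5]
3 [1.3369767] [-0.2 -1.8  0.3  1.8]
4 [1.34996042] [ 0.1 -1.3 -0.8  0. ]
hinge centres [[ 531.1   43.3   64. ]
 [ 544.7  -33.5   64. ]
 [ 558.2 -110.3   64. ]
 [ 571.8 -187.2   64. ]]
stopper [616.  -6.  66.]
dish [486. 152.   0.]
spat [ 408. -143.    0.]
spat2 [413.  27.   0.]
```

```bash
cat >> h.py <<'E'
YAW=0.1746
def rotgoal(tilt=20): return Ro.from_euler('z',YAW)*Ro.from_euler('y',-tilt,degrees=True)*Ro.from_euler('x',180,degrees=True)
def turn(tilt=20):
    v=(rotgoal(tilt)*Ro.from_quat(read_state()['ee_rot']).inv()).as_rotvec(degrees=True)/6
    return v
E
python3 -c "
from h import *
print(turn(20),turn(0))"
```

```text
[-0.39142308 -3.35836759  5.60359577] [ 1.93039478e-02 -1.14539145e-03  5.65848558e+00]
```

>>> play_rows --pt "9 -31 3 -0.02 -0.168 0.28" --pt "9 -31 3 -0.02 -0.168 0.28" --pt "9 -31 3 -0.02 -0.168 0.28" --pt "9 -31 3 -0.02 -0.168 0.28" --pt "9 -31 3 -0.02 -0.168 0.28" --pt "9 -31 3 -0.02 -0.168 0.28" --pt "9 -31 3 -0.02 -0.168 0.28" --pt "9 -31 3 -0.02 -0.168 0.28" --pt "9 -31 3 -0.02 -0.168 0.28" --pt "9 -31 3 -0.02 -0.168 0.28" --pt "9 -31 3 -0.02 -0.168 0.28" --pt "9 -31 3 -0.02 -0.168 0.28" --pt "9 -31 3 -0.02 -0.168 0.28" --pt "9 -31 3 -0.02 -0.168 0.28" --pt "9 -31 3 -0.02 -0.168 0.28" --pt "9 -31 3 -0.02 -0.168 0.28" --pt "9 -31 3 -0.02 -0.168 0.28" --pt "9 -31 3 -0.02 -0.168 0.28" --pt "9 -31 3 -0.02 -0.168 0.28" --pt "9 -31 3 -0.02 -0.168 0.28" --gripper 0

```text
clock: 1.77
position: [433.1, -50.4, 316.4]
ee_rot: [0.981, 0.087, 0.174, -0.016]
contact_force: [0.7, 0.1, -0.1]
gripper_width: -0.2
grasp_force: 0.0
```

```bash
python3 -c "
from h import *
snap('wrist','w1');print(load('w1'),turn())
s=read_state();print(s['clock'],s['position'],s['contact_force'],s['gripper_width'])"
```

```text
{'fx': 275.75468422475774, 'fy': 275.75468422475774, 'cx': 320.43160942173, 'cy': 198.5774597563795, 'eye': [465.81473529198195, -44.85961913136523, 455.0427963641032], 'rotation': [0.7667001176161248, -0.6417050207486361, 0.012315886934111548, -0.015294277440887355]} [0.00314103 0.02178609 0.02825472]
1.8167 [434.20597265 -54.61936835 316.96067072] [ 2.07872291 -1.4151034   1.79479461] -0.1887130114960822
```

View pics/w1.png

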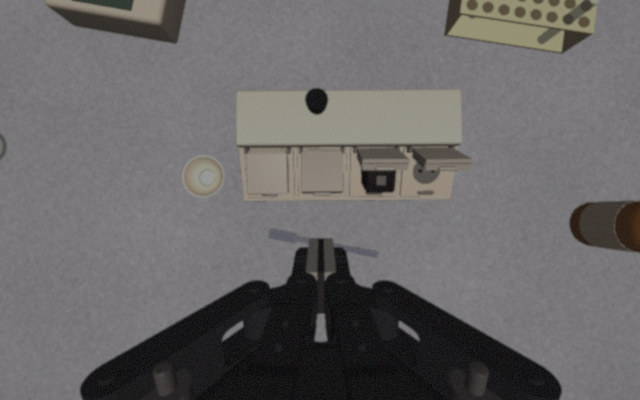

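The wrist view shows the unit top at (237,91)–(461,145), covers at (267,172), (321,172), (382,157) and (442,158), and the charger at (380,180). I'll refit using these points.

```bash
cat > fit2.py <<'E'
from fit import *
C=load('w1'); bw=np.array([(461,91),(237,91),(461,145),(238.5,145.5)])
g=lambda p:np.r_[f(p),2*(proj(C,W(p,B)+[0,0,p[3]])-bw).ravel()]
r=least_squares(g,[500,0,0,0]);print(r.x,r.fun.round(1))
r=least_squares(lambda p:(proj(C,W(p,B)+[0,0,p[3]])-bw).ravel(),[500,0,0,0]);print('wrist',r.x,r.fun.round(1))
r=least_squares(lambda p:(proj(C,W(p,B))-bw).ravel(),[500,0,0]);print('wrist z=66',r.x,r.fun.round(1))
r=least_squares(lambda p:g(np.r_[p,0]),[500,0,0]);print('all z=66',r.x,r.fun.round(1));p=r.x
for y in (117,39,-39,-117): print(y,'hinge',W(p,[[0,y,64]]).round(1), [W(p,[cov(y,a,49,6,(0,))[0]]).round(1).tolist() for a in (0.1,.4,.8,1.35)])
for a in (0,.1,.2,.3,.4,.5): print(a,proj(C,W(p,cov(39,a))).round(1).tolist())
for a in (1.2,1.3,1.4,1.5,1.6): print(a,proj(C,W(p,cov(-117,a))).round(1).tolist())
E
python3 fit2.py
```

```text
[ 5.51443106e+02 -7.19310764e+01  1.74621948e-01 -5.93239253e+00] [-0.7 -0.2 -0.6  0.8  0.  -0.6  0.6 -0.1  0.7  0.9 -0.5  0.7 -0.6 -1.8
 -0.4  0.5]
[ 5.54110437e+02 -7.13696078e+01  1.78197053e-01 -5.99618837e+00] [-1.2  0.6 -0.8  1.4 -0.5  0.1  0.3  0.5  1.2  0.4 -0.2  0.4  0.  -2.3
 -0.   0.3 -1.  -0.3  1.8  0.3  1.3  0.7 -2.3  0.3]
wrist [ 5.54458375e+02 -7.14128330e+01  1.78447630e-01 -6.42351268e+00] [-0.6 -0.3  1.1  0.1  0.6  0.2 -1.   0. ]
wrist z=66 [ 5.52272355e+02 -7.11163709e+01  1.78506036e-01] [ 1.2 -0.8 -0.8 -0.4  2.4  0.6 -2.9  0.4]
all z=66 [ 5.52251095e+02 -7.11377641e+01  1.78023647e-01] [-1.  -1.  -0.3 -0.1 -0.3 -1.4  0.8 -1.1  0.9 -0.9 -0.7 -0.9 -0.3 -3.6
 -0.5 -1.   2.5 -1.4 -1.5 -0.8  4.9  1.3 -5.7  0.8]
117 hinge [[531.5  44.   64. ]] [[[483.3, 35.3, 57.7]], [[483.7, 35.4, 72.5]], [[490.7, 36.7, 90.8]], [[510.5, 40.2, 108.5]]]
39 hinge [[545.3 -32.8  64. ]] [[[497.2, -41.4, 57.7]], [[497.5, -41.4, 72.5]], [[504.5, -40.1, 90.8]], [[524.3, -36.5, 108.5]]]
-39 hinge [[ 559.2 -109.5   64. ]] [[[511.0, -118.2, 57.7]], [[511.3, -118.1, 72.5]], [[518.3, -116.9, 90.8]], [[538.1, -113.3, 108.5]]]
-117 hinge [[ 573.  -186.3   64. ]] [[[524.8, -195.0, 57.7]], [[525.1, -194.9, 72.5]], [[532.1, -193.6, 90.8]], [[551.9, -190.1, 108.5]]]
0 [[341.8, 193.8], [302.4, 193.9]]
0.1 [[342.1, 194.4], [302.1, 194.4]]
0.2 [[342.4, 194.6], [301.9, 194.6]]
0.3 [[342.7, 194.3], [301.6, 194.4]]
0.4 [[343.1, 193.7], [301.3, 193.7]]
0.5 [[343.4, 192.6], [301.0, 192.6]]
1.2 [[470.6, 172.4], [424.1, 172.4]]
1.3 [[471.9, 168.0], [425.0, 168.0]]
1.4 [[473.0, 163.4], [425.7, 163.4]]
1.5 [[473.8, 158.6], [426.3, 158.6]]
1.6 [[474.5, 153.7], [426.8, 153.7]]
```

>>> play_rows --pt "3.5 10.7 -25" --pt "3.5 10.7 -25" --pt "3.5 10.7 -25" --pt "3.5 10.7 -25" --pt "3.5 10.7 -25" --pt "3.5 10.7 -25" --pt "3.5 10.7 -25" --pt "2.7 11.1 -23" --pt "0 0 0" --pt "0 0 0" --pt "0 0 0"

```text
invalid input
```

>>> play_rows --pt "3.5 10.7 -25 0 0 0" --pt "3.5 10.7 -25 0 0 0" --pt "3.5 10.7 -25 0 0 0" --pt "3.5 10.7 -25 0 0 0" --pt "3.5 10.7 -25 0 0 0" --pt "3.5 10.7 -25 0 0 0" --pt "3.5 10.7 -25 0 0 0" --pt "2.7 11.1 -23 0 0 0" --pt "0 0 0 0 0 0" --pt "0 0 0 0 0 0" --pt "0 0 0 0 0 0"

```text
clock: 2.73
position: [462.7, 36.7, 124.1]
ee_rot: [0.981, 0.086, 0.17, -0.018]
contact_force: [0.6, 0.4, 0.4]
gripper_width: -0.1
grasp_force: 0.0
```

```bash
python3 -c "
from h import *
snap('wrist','w2');print(turn())
s=read_state();print(s['clock'],s['position'],s['contact_force'])"
```

```text
[-0.04919561 -0.04342113 -0.00856419]
2.7833 [462.92982777  36.81214294 124.65974424] [0.52758052 0.04552465 0.32844124]
```

View pics/w2.png

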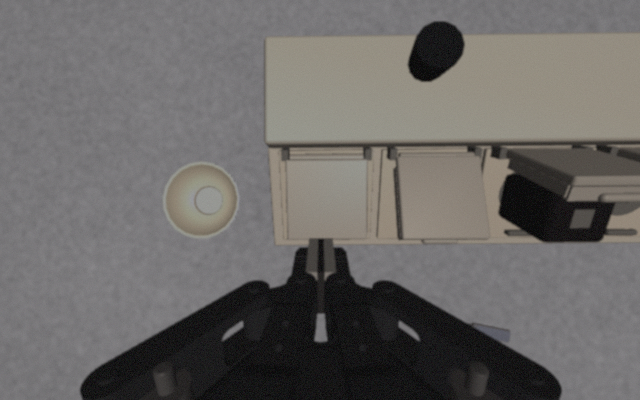

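>>> play_rows --pt "1 -3 -3 0 0 0" --pt "1 -0.9 -5 0 0 0" --pt "1 0 -5 0 0 0" --pt "1 0 -5 0 0 0" --pt "1 0 -5 0 0 0" --pt "1 0 -3 0 0 0" --pt "1 0 -3 0 0 0" --pt "0 0 0 0 0 0" --pt "0 0 0 0 0 0"

```text
clock: 3.53
position: [472.7, 30.1, 106.5]
ee_rot: [0.983, 0.087, 0.16, -0.021]
contact_force: [0.2, -0.3, -0.2]
gripper_width: -0.1
grasp_force: 0.0
```

>>> play_rows --pt "0.7 0.1 -1.9 0 0 0" --pt "0.7 0.1 -1.9 0 0 0" --pt "0 0 0 0 0 0"

```text
clock: 3.78
position: [474.7, 30.0, 104.2]
ee_rot: [0.983, 0.087, 0.159, -0.022]
contact_force: [-0.6, 0.4, -0.5]
gripper_width: 0.3
grasp_force: 0.0
```

>>> play_rows --pt "0.7 0.1 -1.9 0 0 0" --pt "0.7 0.1 -1.9 0 0 0" --pt "0 0 0 0 0 0"

```text
clock: 4.03
position: [476.6, 29.8, 101.7]
ee_rot: [0.983, 0.088, 0.158, -0.022]
contact_force: [0.0, -0.7, -0.4]
gripper_width: 0.3
grasp_force: 0.0
```

```bash
python3 -c "
from h import *
s=read_state();print(s['joints'].round(3),s['joint_vel'].round(3),s['position'],turn())"
```

```text
[ 0.415  0.22  -0.886  0.369 -0.16   0.978] [ 0.001 -0.004 -0.006  0.009 -0.001 -0.011] [476.62216403  29.84242906 101.7281171 ] [-0.10556771 -0.30685004 -0.05571737]
```

```bash
python3 -c "
from h import *
print(turn(0))"
```

```text
[-0.6924602   2.97433343 -0.02767823]
```

>>> play_rows --pt "0.5 0.8 3 -0.12 0.5 0" --pt "0.5 0.8 3 -0.12 0.5 0" --pt "0.5 0.8 2 -0.12 0.5 0" --pt "0.5 0.8 2 -0.12 0.5 0" --pt "0.5 0.8 2 -0.12 0.5 0" --pt "0.2 0.8 2 -0.09 0.47 0" --pt "0 0 0 0 0 0" --pt "0 0 0 0 0 0" --pt "0 0 0 0 0 0"

```text
clock: 4.78
position: [478.4, 33.9, 115.3]
ee_rot: [0.996, 0.088, 0.001, 0.0]
contact_force: [-0.5, -0.7, 0.1]
gripper_width: 0.2
grasp_force: 0.0
```

```bash
python3 -c "
from h import *
s=read_state();print(s['joints'].round(3),s['position'],turn(0))"
```

```text
[ 4.110e-01  3.010e-01 -5.320e-01  1.000e-03 -7.350e-01  1.336e+00] [478.39380476  33.85834494 115.28771191] [-0.00133894  0.02404065 -0.02499777]
```

>>> play_rows --pt "0.9 0.7 -5 0 0 0" --pt "0 0 -5 0 0 0" --pt "0 0 -5 0 0 0" --pt "0 0 -4 0 0 0" --pt "0 0 -3 0 0 0" --pt "0 0 0 0 0 0" --pt "0 0 0 0 0 0"

```text
clock: 5.37
position: [480.1, 34.8, 93.5]
ee_rot: [0.996, 0.089, 0.001, 0.0]
contact_force: [-1.0, -0.5, 0.2]
gripper_width: 0.3
grasp_force: 0.0
```

>>> play_rows --pt "0 0 -1 0 0 0" --pt "0 0 -1 0 0 0" --pt "0 0 -1 0 0 0" --pt "0 0 0 0 0 0"

```text
clock: 5.7
position: [480.1, 34.9, 90.7]
ee_rot: [0.996, 0.089, 0.001, -0.0]
contact_force: [0.9, 0.1, 0.0]
gripper_width: 0.0
grasp_force: 0.0
```

>>> play_rows --pt "0 0 -1 0 0 0" --pt "0 0 -1 0 0 0" --pt "0 0 0 0 0 0"

```text
clock: 5.95
position: [480.0, 34.8, 88.6]
ee_rot: [0.996, 0.089, 0.001, 0.0]
contact_force: [-1.0, -0.7, 0.3]
gripper_width: -0.1
grasp_force: 0.0
```

>>> play_rows --pt "0 0 -1 0 0 0" --pt "0 0 -1 0 0 0" --pt "0 0 0 0 0 0"

```text
clock: 6.2
position: [480.2, 34.9, 86.7]
ee_rot: [0.996, 0.089, 0.002, -0.0]
contact_force: [0.5, 0.4, 0.3]
gripper_width: 0.2
grasp_force: 0.0
```

>>> play_rows --pt "0 0 -1 0 0 0" --pt "0 0 -1 0 0 0" --pt "0 0 0 0 0 0"

```text
clock: 6.45
position: [480.1, 34.9, 84.6]
ee_rot: [0.996, 0.089, 0.001, 0.0]
contact_force: [0.2, -0.2, 0.1]
gripper_width: 0.4
grasp_force: 0.0
```

>>> play_rows --pt "0 0 -1 0 0 0" --pt "0 0 0 0 0 0"

```text
clock: 6.62
position: [480.1, 34.9, 83.6]
ee_rot: [0.996, 0.089, 0.001, -0.0]
contact_force: [0.7, 0.5, -0.3]
gripper_width: 0.1
grasp_force: 0.0
```

>>> play_rows --pt "0 0 -1 0 0 0" --pt "0 0 0 0 0 0"

```text
clock: 6.78
position: [480.1, 34.9, 82.7]
ee_rot: [0.996, 0.089, 0.001, -0.0]
contact_force: [-0.5, 0.7, -0.7]
gripper_width: 0.4
grasp_force: 0.0
```

>>> play_rows --pt "0 0 -1 0 0 0" --pt "0 0 0 0 0 0"

```text
clock: 6.95
position: [480.1, 34.9, 81.7]
ee_rot: [0.996, 0.089, 0.001, -0.0]
contact_force: [0.8, 0.1, -0.3]
gripper_width: 0.3
grasp_force: 0.1
```

>>> play_rows --pt "0 0 -1 0 0 0" --pt "0 0 0 0 0 0"

```text
clock: 7.12
position: [480.3, 34.9, 80.8]
ee_rot: [0.996, 0.089, 0.002, 0.0]
contact_force: [0.5, 0.2, 1.3]
gripper_width: -0.0
grasp_force: 0.5
```

>>> play_rows --pt "0 0 -1 0 0 0" --pt "0 0 0 0 0 0"

```text
clock: 7.28
position: [480.4, 34.9, 80.4]
ee_rot: [0.996, 0.089, 0.002, 0.0]
contact_force: [-1.8, -0.1, 5.6]
gripper_width: 0.0
grasp_force: 3.3
```

>>> play_rows --pt "0 0 -1 0 0 0" --pt "0 0 0 0 0 0"

```text
clock: 7.45
position: [480.5, 34.9, 80.2]
ee_rot: [0.996, 0.089, 0.002, 0.0]
contact_force: [-3.8, -0.2, 11.8]
gripper_width: -0.1
grasp_force: 6.2
```

>>> play_rows --pt "0 0 -1 0 0 0" --pt "0 0 0 0 0 0"

```text
clock: 7.62
position: [480.5, 34.9, 79.9]
ee_rot: [0.996, 0.089, 0.002, 0.0]
contact_force: [-5.4, 0.7, 16.8]
gripper_width: -0.0
grasp_force: 9.1
```

>>> play_rows --pt "0 0 -0.7 0 0 0" --pt "0 0 0 0 0 0"

```text
clock: 7.78
position: [480.5, 34.9, 79.7]
ee_rot: [0.996, 0.089, 0.002, 0.0]
contact_force: [-6.9, -0.2, 22.3]
gripper_width: -0.3
grasp_force: 11.2
```

>>> play_rows --pt "0 0 -0.5 0 0 0" --pt "0 0 0 0 0 0"

```text
clock: 7.95
position: [480.6, 34.9, 79.6]
ee_rot: [0.996, 0.089, 0.002, 0.0]
contact_force: [-8.4, 1.1, 24.6]
gripper_width: -0.0
grasp_force: 12.6
```

>>> play_rows --pt "0 0 2 0 0 0" --pt "0 0 5 0 0 0" --pt "0 0 10 0 0 0" --pt "0 0 15 0 0 0" --pt "-5 0 20 0 0 0" --pt "-10 0 20 0 0 0" --pt "-10 0 20 0 0 0" --pt "0 0 0 0 0 0" --pt "0 0 0 0 0 0"

```text
clock: 8.7
position: [455.3, 35.1, 169.4]
ee_rot: [0.996, 0.089, 0.003, -0.001]
contact_force: [0.4, -0.2, -0.2]
gripper_width: -0.0
grasp_force: 0.0
```

```bash
python3 -c "
from h import *
s=read_state();print(s['position'])
snap('scene','scene1');snap('side','side1');snap('wrist','w3')
R=lambda f,y,x,h,w,k:cv2.resize(cv2.imread('pics/'+f+'.png')[y:y+h,x:x+w],(int(w*k),int(h*k)),interpolation=cv2.INTER_CUBIC)
A=np.hstack([R('side0',175,260,50,60,6.5),R('side1',175,260,50,60,6.5)])
B=np.hstack([R('scene0',175,300,40,65,6),R('scene1',175,300,40,65,6)])
B=B[:,:A.shape[1]];A=A[:,:B.shape[1]]
cv2.imwrite('pics/m1.png',np.vstack([A,B])); print(A.shape,B.shape)"
```

```text
[455.26325118  35.11310214 169.43843509]
(325, 780, 3) (240, 780, 3)
```

View pics/m1.png

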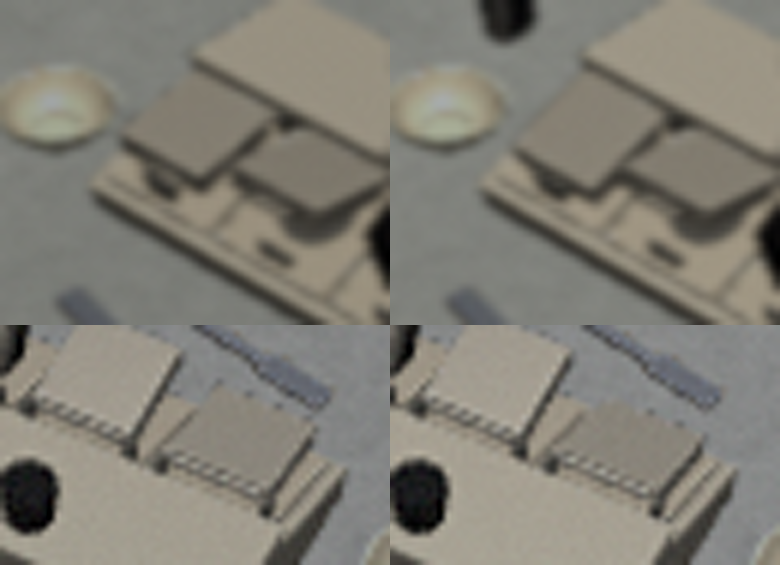

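Cover 1 (dish side) has dropped by about 1 px (roughly 3 mm), but I can't tell whether it has latched. I'll press again farther out and watch the force.

>>> play_rows --pt "4 -0.3 -18 0 0 0" --pt "5 -0.3 -20 0 0 0" --pt "5 -0.3 -20 0 0 0" --pt "5.2 -0.4 -15 0 0 0" --pt "0 0 -6 0 0 0" --pt "0 0 -4 0 0 0" --pt "0 0 0 0 0 0" --pt "0 0 0 0 0 0"

```text
clock: 9.52
position: [474.4, 33.6, 85.8]
ee_rot: [0.996, 0.089, 0.002, 0.0]
contact_force: [-0.5, 0.5, 0.5]
gripper_width: -0.2
grasp_force: 0.0
```

>>> play_rows --pt "0 0 -1 0 0 0" --pt "0 0 -1 0 0 0" --pt "0 0 -1 0 0 0" --pt "0 0 -1 0 0 0" --pt "0 0 0 0 0 0"

```text
clock: 9.93
position: [474.3, 33.6, 81.7]
ee_rot: [0.996, 0.089, 0.002, -0.0]
contact_force: [-0.1, 0.2, 0.1]
gripper_width: -0.1
grasp_force: 0.0
```

>>> play_rows --pt "0 0 -1 0 0 0" --pt "0 0 0 0 0 0"

```text
clock: 10.1
position: [474.3, 33.6, 80.5]
ee_rot: [0.996, 0.089, 0.001, -0.0]
contact_force: [0.5, -0.2, 0.1]
gripper_width: 0.0
grasp_force: 0.0
```

>>> play_rows --pt "0 0 -1 0 0 0" --pt "0 0 0 0 0 0"

```text
clock: 10.27
position: [474.3, 33.6, 79.5]
ee_rot: [0.996, 0.089, 0.001, -0.0]
contact_force: [-0.1, -0.3, 0.3]
gripper_width: -0.1
grasp_force: 0.0
```

>>> play_rows --pt "0 0 -1 0 0 0" --pt "0 0 0 0 0 0"

```text
clock: 10.43
position: [474.5, 33.6, 78.8]
ee_rot: [0.996, 0.089, 0.002, 0.0]
contact_force: [-0.9, -0.1, 2.6]
gripper_width: -0.1
grasp_force: 1.3
```

>>> play_rows --pt "0 0 -1 0 0 0" --pt "0 0 0 0 0 0"

```text
clock: 10.6
position: [474.6, 33.6, 78.4]
ee_rot: [0.996, 0.089, 0.002, 0.0]
contact_force: [-2.1, 0.3, 7.4]
gripper_width: 0.1
grasp_force: 4.2
```

>>> play_rows --pt "0 0 -1 0 0 0" --pt "0 0 0 0 0 0"

```text
clock: 10.77
position: [474.7, 33.6, 78.1]
ee_rot: [0.996, 0.089, 0.002, 0.0]
contact_force: [-4.5, 0.5, 12.8]
gripper_width: -0.2
grasp_force: 7.1
```

>>> play_rows --pt "0 0 -0.8 0 0 0" --pt "0 0 0 0 0 0"

```text
clock: 10.93
position: [474.7, 33.6, 77.9]
ee_rot: [0.996, 0.089, 0.002, 0.0]
contact_force: [-5.9, -0.2, 18.1]
gripper_width: 0.2
grasp_force: 9.4
```

```bash
python3 -c "
from h import *
s=read_state();print(s['position'],s['contact_force'],s['wrist_torque'])"
```

```text
[474.71976437  33.62979156  77.89227501] [-5.92892568 -0.16121887 18.10271466] [ 0.08270525  1.5712731  -0.01596717]
```

>>> play_rows --pt "0 0 -0.8 0 0 0" --pt "0 0 0 0 0 0"

```text
clock: 11.1
position: [474.8, 33.6, 77.7]
ee_rot: [0.996, 0.089, 0.002, 0.0]
contact_force: [-6.9, 0.3, 22.6]
gripper_width: 0.2
grasp_force: 11.8
```

>>> play_rows --pt "0 0 -0.8 0 0 0" --pt "0 0 0 0 0 0"

```text
clock: 11.27
position: [474.8, 33.6, 77.5]
ee_rot: [0.996, 0.09, 0.002, 0.0]
contact_force: [-8.8, 0.9, 26.4]
gripper_width: -0.2
grasp_force: 14.2
```

>>> play_rows --pt "0 0 2 0 0 0" --pt "0 0 8 0 0 0" --pt "0 0 15 0 0 0" --pt "0 0 20 0 0 0" --pt "2 -12 4 0 0 0" --pt "4 -22 0 0 0 0" --pt "4 -22 0 0 0 0" --pt "3.6 -20.8 0 0 0 0" --pt "0 0 0 0 0 0" --pt "0 0 -5 0 0 0" --pt "0 0 -5 0 0 0" --pt "0 0 -3 0 0 0" --pt "0 0 0 0 0 0"

```text
clock: 12.35
position: [487.2, -42.6, 109.1]
ee_rot: [0.996, 0.089, 0.0, 0.0]
contact_force: [-0.2, -0.8, 0.0]
gripper_width: 0.0
grasp_force: 0.0
```

>>> play_rows --pt "0 0 -2 0 0 0" --pt "0 0 -2 0 0 0" --pt "0 0 -2 0 0 0" --pt "0 0 -2 0 0 0" --pt "0 0 0 0 0 0"

```text
clock: 12.77
position: [487.7, -43.1, 101.8]
ee_rot: [0.996, 0.089, 0.001, -0.0]
contact_force: [0.6, -0.0, 0.9]
gripper_width: 0.1
grasp_force: 0.0
```

>>> play_rows --pt "0 0 -2 0 0 0" --pt "0 0 -2 0 0 0" --pt "0 0 -2 0 0 0" --pt "0 0 0 0 0 0"

```text
clock: 13.1
position: [487.8, -43.3, 95.8]
ee_rot: [0.996, 0.089, 0.001, -0.0]
contact_force: [1.0, 0.7, -0.3]
gripper_width: -0.1
grasp_force: 0.0
```

>>> play_rows --pt "0 0 -1 0 0 0" --pt "0 0 -1 0 0 0" --pt "0 0 -1 0 0 0" --pt "0 0 0 0 0 0"

```text
clock: 13.43
position: [487.9, -43.2, 93.0]
ee_rot: [0.996, 0.089, 0.001, -0.0]
contact_force: [1.1, 0.5, 0.1]
gripper_width: -0.1
grasp_force: 0.0
```

>>> play_rows --pt "0 0 -1 0 0 0" --pt "0 0 -1 0 0 0" --pt "0 0 0 0 0 0"

```text
clock: 13.68
position: [488.0, -43.2, 91.0]
ee_rot: [0.996, 0.089, 0.002, -0.0]
contact_force: [0.8, 0.2, 0.3]
gripper_width: 0.4
grasp_force: 0.0
```

>>> play_rows --pt "0 0 -1 0 0 0" --pt "0 0 -1 0 0 0" --pt "0 0 -1 0 0 0" --pt "0 0 0 0 0 0"

```text
clock: 14.02
position: [487.9, -43.2, 88.0]
ee_rot: [0.996, 0.089, 0.001, -0.0]
contact_force: [0.2, 0.4, 0.5]
gripper_width: -0.2
grasp_force: 0.0
```

>>> play_rows --pt "0 0 -1 0 0 0" --pt "0 0 -1 0 0 0" --pt "0 0 0 0 0 0"

```text
clock: 14.27
position: [487.9, -43.2, 86.0]
ee_rot: [0.996, 0.089, 0.001, -0.0]
contact_force: [-0.2, 0.3, -0.4]
gripper_width: 0.2
grasp_force: 0.0
```

>>> play_rows --pt "0 0 -1 0 0 0" --pt "0 0 -1 0 0 0" --pt "0 0 0 0 0 0"

```text
clock: 14.52
position: [487.9, -43.2, 84.0]
ee_rot: [0.996, 0.089, 0.001, -0.0]
contact_force: [0.2, 0.5, 1.1]
gripper_width: 0.1
grasp_force: 0.0
```

>>> play_rows --pt "0 0 -1 0 0 0" --pt "0 0 0 0 0 0"

```text
clock: 14.68
position: [487.9, -43.2, 83.0]
ee_rot: [0.996, 0.089, 0.001, -0.0]
contact_force: [1.2, 0.6, 0.5]
gripper_width: -0.2
grasp_force: 0.0
```

>>> play_rows --pt "0 0 -1 0 0 0" --pt "0 0 0 0 0 0"

```text
clock: 14.85
position: [487.9, -43.2, 82.0]
ee_rot: [0.996, 0.089, 0.001, -0.0]
contact_force: [-0.2, -0.7, 0.4]
gripper_width: 0.2
grasp_force: 0.0
```

>>> play_rows --pt "0 0 -1 0 0 0" --pt "0 0 0 0 0 0"

```text
clock: 15.02
position: [487.9, -43.2, 81.0]
ee_rot: [0.996, 0.089, 0.001, -0.0]
contact_force: [-0.0, 0.3, -0.5]
gripper_width: 0.2
grasp_force: 0.0
```

>>> play_rows --pt "0 0 -1 0 0 0" --pt "0 0 0 0 0 0"

```text
clock: 15.18
position: [487.9, -43.2, 80.1]
ee_rot: [0.996, 0.089, 0.001, -0.0]
contact_force: [-0.3, 0.1, -1.4]
gripper_width: 0.1
grasp_force: 0.0
```

>>> play_rows --pt "0 0 -1 0 0 0" --pt "0 0 0 0 0 0"

```text
clock: 15.35
position: [487.9, -43.2, 79.1]
ee_rot: [0.996, 0.089, 0.001, -0.0]
contact_force: [0.3, 0.5, -0.5]
gripper_width: -0.5
grasp_force: 0.0
```

>>> play_rows --pt "0 0 -1 0 0 0" --pt "0 0 0 0 0 0"

```text
clock: 15.52
position: [487.9, -43.2, 78.1]
ee_rot: [0.996, 0.089, 0.001, -0.0]
contact_force: [-0.1, -0.2, 0.7]
gripper_width: 0.1
grasp_force: 0.0
```

```bash
cat >> h.py <<'E'
def Rz(f,y,x,h,w,k): return cv2.resize(cv2.imread('pics/'+f+'.png')[y:y+h,x:x+w],(int(w*k),int(h*k)),interpolation=cv2.INTER_CUBIC)
E
python3 -c "
from h import *
snap('scene','scene2');snap('side','side2');snap('wrist','w4')
A=np.hstack([Rz('side1',165,260,75,100,4),Rz('side2',165,260,75,100,4)])
B=np.hstack([Rz('scene2',150,240,75,100,4),Rz('w4',100,180,210,280,300/210)])
cv2.imwrite('pics/m2.png',np.vstack([A,B]))"
```

```text
(no output)
```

View pics/m2.png

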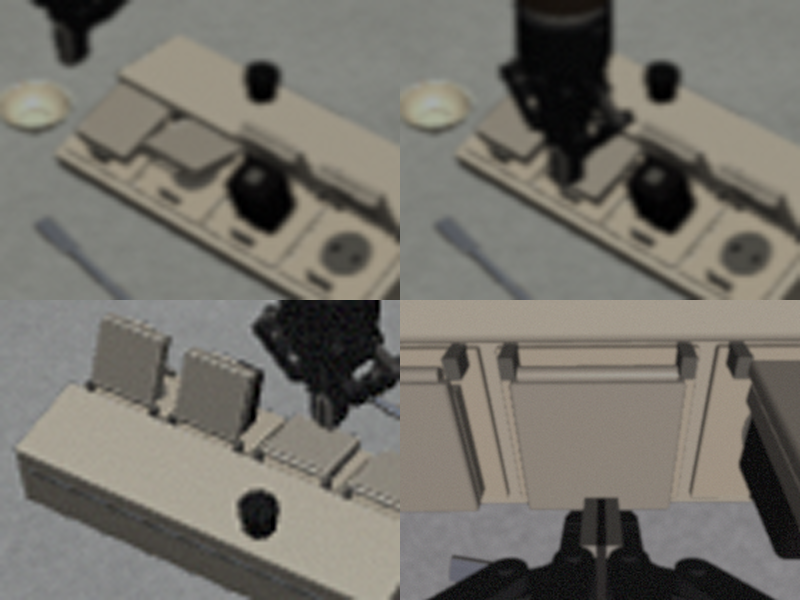

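The side view shows cover 2 has swung down nearly flat under the tip, and the tip is centred on it, so I'll keep pressing.

>>> play_rows --pt "0 0 -1 0 0 0" --pt "0 0 0 0 0 0"

```text
clock: 15.83
position: [488.0, -43.2, 77.1]
ee_rot: [0.996, 0.089, 0.001, -0.0]
contact_force: [-0.3, 0.2, 0.7]
gripper_width: -0.1
grasp_force: 0.0
```

>>> play_rows --pt "0 0 -1 0 0 0" --pt "0 0 0 0 0 0"

```text
clock: 16.0
position: [487.9, -43.2, 76.1]
ee_rot: [0.996, 0.089, 0.001, -0.0]
contact_force: [-0.4, -0.0, -0.1]
gripper_width: 0.1
grasp_force: 0.0
```

>>> play_rows --pt "0 0 -1 0 0 0" --pt "0 0 0 0 0 0"

```text
clock: 16.17
position: [487.9, -43.2, 75.0]
ee_rot: [0.996, 0.089, 0.001, -0.0]
contact_force: [1.0, -0.9, -0.3]
gripper_width: -0.2
grasp_force: 0.0
```

>>> play_rows --pt "0 0 -1 0 0 0" --pt "0 0 0 0 0 0"

```text
clock: 16.33
position: [488.1, -43.2, 74.2]
ee_rot: [0.996, 0.089, 0.002, 0.0]
contact_force: [-0.3, 0.2, 2.1]
gripper_width: 0.1
grasp_force: 0.5
```

>>> play_rows --pt "0 0 -1 0 0 0" --pt "0 0 0 0 0 0"

```text
clock: 16.5
position: [488.2, -43.2, 73.9]
ee_rot: [0.996, 0.089, 0.002, 0.0]
contact_force: [-2.4, 0.8, 6.2]
gripper_width: -0.2
grasp_force: 3.2
```

>>> play_rows --pt "0 0 -1 0 0 0" --pt "0 0 0 0 0 0"

```text
clock: 16.67
position: [488.3, -43.2, 73.6]
ee_rot: [0.996, 0.089, 0.002, 0.0]
contact_force: [-3.8, 1.0, 11.9]
gripper_width: 0.2
grasp_force: 5.9
```

>>> play_rows --pt "0 0 -1 0 0 0" --pt "0 0 0 0 0 0"

```text
clock: 16.83
position: [488.4, -43.2, 73.3]
ee_rot: [0.996, 0.089, 0.002, 0.0]
contact_force: [-4.5, 0.4, 17.1]
gripper_width: 0.1
grasp_force: 8.7
```

>>> play_rows --pt "0 0 -1 0 0 0" --pt "0 0 0 0 0 0"

```text
clock: 17.0
position: [488.4, -43.2, 73.0]
ee_rot: [0.996, 0.09, 0.002, 0.0]
contact_force: [-7.2, 1.5, 22.2]
gripper_width: 0.0
grasp_force: 11.6
```

```bash
python3 -c "
from h import *
s=read_state();print(s['position'],s['contact_force'],s['wrist_torque'])"
```

```text
[488.41424938 -43.22414111  73.03673144] [-7.17214945  1.47821211 22.22852998] [0.47238295 1.93929497 0.02490833]
```

>>> play_rows --pt "0 0 2 0 0 0" --pt "0 0 8 0 0 0" --pt "0 0 15 0 0 0" --pt "-5 0 20 0 0 0" --pt "-20 5 30 0 0 0" --pt "-20 10 30 0 0 0" --pt "-20 10 30 0 0 0" --pt "0 10 15 0 0 0" --pt "0 0 0 0 0 0" --pt "0 0 0 0 0 0"

```text
clock: 17.83
position: [423.1, -7.7, 221.1]
ee_rot: [0.996, 0.089, 0.003, -0.001]
contact_force: [0.5, -0.3, -1.2]
gripper_width: -0.2
grasp_force: 0.0
```

```bash
python3 -c "
from h import *
print(read_state()['position'])
snap('scene','scene3');snap('side','side3');snap('wrist','w5')
A=np.hstack([Rz('side0',170,265,55,65,6),Rz('side3',170,265,55,65,6)])
w=cv2.imread('pics/w5.png');print(proj(load('w5'),[[531.5,44,64],[545.3,-32.8,64]]))
c=proj(load('w5'),[[515,0,60]])[0].astype(int);x,y=max(0,c[0]-100),max(0,c[1]-32)
B=Rz('w5',y,x,64,195,4);print(x,y)
cv2.imwrite('pics/m3.png',np.vstack([A,B]))"
```

```text
[423.1275272   -7.72051371 221.09698247]
[[284.45159037  65.65348159]
 [370.74062604  65.63539635]]
228 62
```

View pics/m3.png

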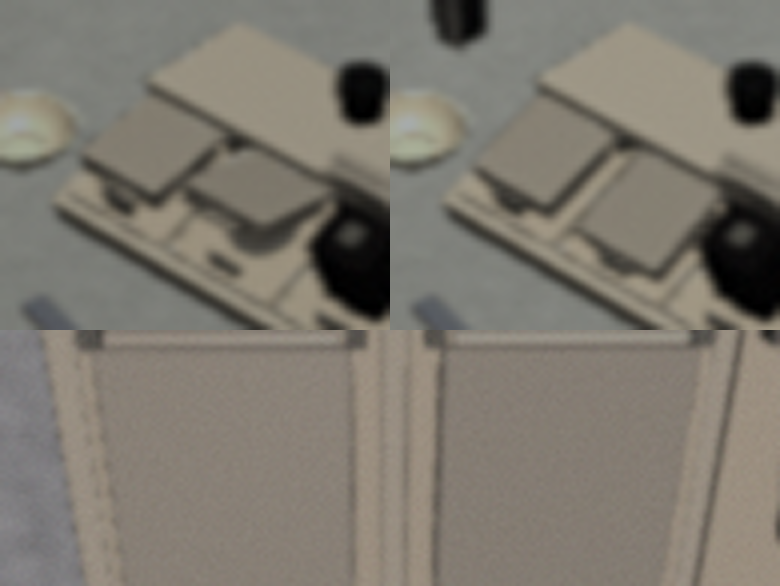

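```bash
cat > ang.py <<'E'
from fit import *
D=load('side3')
for pp,dz in (([552.25,-71.14,.178],0),([554.1,-71.4,.178],-6)):
  for nm,y,o in (('1 before',117,[(155,198),(82,158)]),('1 now',117,[(155,210),(85,170)]),('2 before',39,[(262,228),(188,190)]),('2 now',39,[(265,272),(188,230)])):
    o=np.array(o)/6+[265,170]
    for h in (6,):
      q=least_squares(lambda t:(proj(D,W(pp,cov(y,t[0],59,h))+[0,0,dz])-o).ravel(),[0.3]);print(dz,nm,q.x.round(3),q.fun.round(1))
E
python3 ang.py | grep now\\\|before
```

```text
0 1 before [0.104] [-0.2  0.4 -0.6 -0.2]
0 1 now [-0.06] [ 0.3  0.3 -0.6 -0.2]
0 2 before [0.443] [-0.3  0.5 -1.3 -0.7]
0 2 now [-0.091] [-0.2  0.5 -0.6 -0.1]
-6 1 before [0.204] [ 0.2  0.3 -0.3 -0.3]
-6 1 now [0.053] [ 0.5  0.3 -0.4 -0.3]
-6 2 before [0.517] [ 0.5  0.6 -0.6 -0.6]
-6 2 now [0.029] [-0.2  0.4 -0.5 -0.2]
```

```bash
python3 -c "
from h import *
g=lambda f:cv2.cvtColor(cv2.imread('pics/'+f+'.png'),cv2.COLOR_BGR2GRAY)
for f in('side0','side1','side2','side3'):
  print(f);print(g(f)[206:224:1,307]);print('c2 r',g(f)[200:216,315]);print('c1',g(f)[194:212,285])"
```

```text
side0
[104  71  59  59  63  72 102 137 146 146 145 145 142 126 117 136 128  81]
c2 r [116 120 121 115  84  56  68 108 130 134 125 120 133 131 121 124]
c1 [125 124 125 127 120  91  72  86  85  63  45  79 120 116 125 128  89  56]
side1
[109  74  62  61  66  75 105 142 151 151 150 151 147 131 121 141 133  86]
c2 r [121 124 126 119  87  58  72 112 136 139 130 126 138 136 126 129]
c1 [129 128 129 129 129 130 119  83  66  60  47  82 124 121 131 133  92  58]
side2
[126 126 125 128 129 131 128 106  71  98 138 152 149 132 122 140 133  85]
c2 r [128 131 130 130 131 128 116  99  79  68  85 113 137 137 127 130]
c1 [129 130 129 129 130 130 119  82  67  61  47  82 125 120 131 133  92  58]
side3
[128 127 128 128 128 128 129 121  92  81 125 148 147 131 122 140 133  85]
c2 r [125 128 128 128 129 129 124 102  80  62  66  91 130 136 127 130]
c1 [129 128 130 129 130 130 119  82  64  61  48  83 125 120 130 134  93  58]
```

```bash
python3 -c "
from h import *
import fit
c=load('w4');p=[552.25,-71.14,.178]
un=lambda P:Ro.from_euler('z',-p[2]).apply(np.array(P)-[p[0],p[1],0])
print('eye',c['eye'])
for z in (45,49,53): print(z,'tip',un(onz(c,(320.5,240),z)).round(1),'edge',un(onz(c,(320.5,247),z)).round(1),'hinge row top of cover',un(onz(c,(320.5,156),64)).round(1))
print('tcp',un([488,-43.2,78.1]))
for a in (0,.1,.2): print(a,proj(c,fit.W(p,fit.cov(39,a))).round(1).tolist())
print(read_state()['position'])
"
```

```text
[ 5.51443106e+02 -7.19310764e+01  1.74621948e-01 -5.93239253e+00] [-0.7 -0.2 -0.6  0.8  0.  -0.6  0.6 -0.1  0.7  0.9 -0.5  0.7 -0.6 -1.8
 -0.4  0.5]
eye [564.7345782992724, -29.585455128553594, 197.16112941211006]
45 tip [-55.3  38.6  45. ] edge [-60.   38.6  45. ] hinge row top of cover [-1.2 38.6 64. ]
49 tip [-53.3  38.6  49. ] edge [-57.9  38.6  49. ] hinge row top of cover [-1.2 38.6 64. ]
53 tip [-51.3  38.6  53. ] edge [-55.8  38.6  53. ] hinge row top of cover [-1.2 38.6 64. ]
tcp [-58.28773699  38.87474522  78.1       ]
0 [[368.6, 246.7], [271.2, 246.7]]
0.1 [[370.2, 253.3], [269.6, 253.3]]
0.2 [[371.9, 259.4], [267.8, 259.4]]
[422.42659642  -8.58890598 218.91017124]
```

```bash
cat > edge.py <<'E'
import sys,io,contextlib
from h import *
with contextlib.redirect_stdout(io.StringIO()): import fit
p=[552.25,-71.14,.178]
def edge(name,y,offs=(-20,-14,-8,8,14,20),verbose=0):
    c=load(name);g=cv2.cvtColor(cv2.imread(f'pics/{name}.png'),cv2.COLOR_BGR2GRAY).astype(np.float32)
    out=[]
    A=np.arange(-.25,.5,.01)
    P=np.array([np.mean([g2 for g2 in [cv2.remap(g,*[q.reshape(-1,1).astype(np.float32) for q in proj(c,fit.W(p,fit.cov(y,a,59,6,offs))).T],cv2.INTER_LINEAR).ravel()]]) for a in A])
    G=np.gradient(P); i=np.argsort(-abs(G))[:4]
    print(name,y,'edges at a=',A[i].round(2),'grad',G[i].round(1))
if __name__=='__main__':
    for n,y in (('w2',117),('w2',39),('w3',117),('w3',39),('w4',39),('w5',117),('w5',39)): edge(n,y)
E
python3 edge.py
```

```text
w2 117 edges at a= [0.02 0.03 0.01 0.04] grad [-3.4 -3.4 -3.2 -2.8]
w2 39 edges at a= [0.03 0.02 0.04 0.14] grad [-2.8 -2.7 -2.6  2.2]
w3 117 edges at a= [0.02 0.01 0.08 0.09] grad [ 3.4  3.3 -3.1 -2.9]
w3 39 edges at a= [0.2  0.21 0.22 0.23] grad [-3.  -3.  -2.9 -2.9]
w4 39 edges at a= [ 0.02 -0.02  0.03 -0.01] grad [-5.8 -5.8 -5.8 -5.7]
w5 117 edges at a= [-0.06 -0.07 -0.08  0.15] grad [-1.3 -1.2 -1.2  1. ]
w5 39 edges at a= [-0.06 -0.08 -0.07 -0.05] grad [3.  3.  3.  2.7]
```

>>> play_rows --pt "20 -23 0 0 0 0" --pt "20 -23 0 0 0 0" --pt "20 -23 0 0 0 0" --pt "20 -23 0 0 0 0" --pt "20 -23 0 0 0 0" --pt "20 -23 0 0 0 0" --pt "20 -23 0 0 0 0" --pt "19.8 -23 0 0 0 0" --pt "0 0 -10 0 0 0" --pt "0 0 -20 0 0 0" --pt "0 0 -20 0 0 0" --pt "0 0 0 0 0 0" --pt "0 0 0 0 0 0"

```text
clock: 19.07
position: [581.6, -192.5, 167.7]
ee_rot: [0.996, 0.088, -0.001, -0.0]
contact_force: [0.1, 0.9, -0.1]
gripper_width: -0.0
grasp_force: 0.0
```

```bash
python3 -c "
from h import *
s=read_state();print(s['position'],turn(0));snap('wrist','w6')
import io,contextlib
with contextlib.redirect_stdout(io.StringIO()): import fit
p=[552.25,-71.14,.178]
c=load('w6');
for a in (1.3,1.4,1.5): print(a,'outer edge',proj(c,fit.W(p,fit.cov(-117,a))).round(0).tolist(),'inner',proj(c,fit.W(p,fit.cov(-117,a,59,0))).round(0).tolist())"
```

```text
[ 581.58979109 -192.48656862  167.70271518] [-0.00465627 -0.02516514 -0.0244723 ]
1.3 outer edge [[350.0, 278.0], [269.0, 278.0]] inner [[349.0, 281.0], [271.0, 281.0]]
1.4 outer edge [[351.0, 274.0], [268.0, 274.0]] inner [[350.0, 278.0], [269.0, 278.0]]
1.5 outer edge [[351.0, 269.0], [267.0, 269.0]] inner [[351.0, 273.0], [268.0, 273.0]]
```

View pics/w6.png

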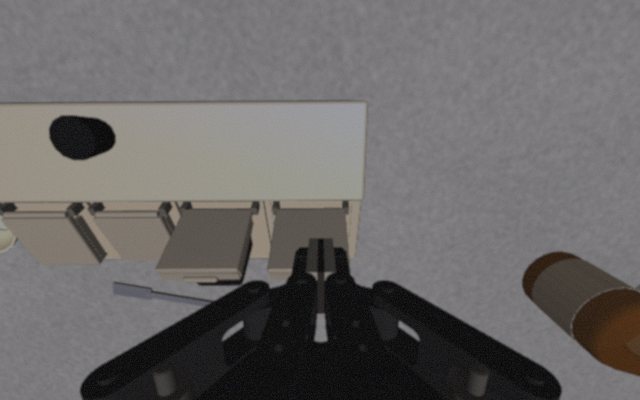

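Cover 4 is at about 1.4 rad, and the tip is above and behind it with the cover edge near row 272. Next I swing it down along an arc.

>>> play_rows --pt "0 0 -14 0 0 0" --pt "0 0 -14 0 0 0" --pt "0 0 -9.7 0 0 0" --pt "0 0 0 0 0 0" --pt "-3.8 -0.7 0 0 0 0" --pt "-3.8 -0.7 0 0 0 0" --pt "-3.8 -0.7 0 0 0 0" --pt "-3.8 -0.7 0 0 0 0" --pt "-3.3 -0.6 -1.8 0 0 0" --pt "-3.3 -0.6 -1.8 0 0 0" --pt "-3.3 -0.6 -1.8 0 0 0" --pt "0 0 0 0 0 0"

```text
clock: 20.12
position: [556.7, -196.9, 126.8]
ee_rot: [0.996, 0.088, 0.001, -0.0]
contact_force: [-0.2, 0.5, 0.1]
gripper_width: -0.3
grasp_force: 0.0
```

>>> play_rows --pt "-3.3 -0.6 -3.2 0 0 0" --pt "-3.3 -0.6 -3.2 0 0 0" --pt "-3.3 -0.6 -3.2 0 0 0" --pt "-2 -0.35 -3 0 0 0" --pt "-2 -0.35 -3 0 0 0" --pt "-2 -0.35 -3 0 0 0" --pt "-2 -0.35 -3 0 0 0" --pt "0 0 0 0 0 0"

```text
clock: 20.78
position: [538.6, -199.9, 104.5]
ee_rot: [0.996, 0.089, 0.0, -0.0]
contact_force: [-0.1, 0.2, -0.1]
gripper_width: 0.2
grasp_force: 0.0
```

>>> play_rows --pt "-2.3 -0.4 -2.9 0 0 0" --pt "-2.3 -0.4 -2.9 0 0 0" --pt "-2.3 -0.4 -2.9 0 0 0" --pt "-2.3 -0.4 -2.3 0 0 0" --pt "-2.3 -0.4 -2.3 0 0 0" --pt "0 0 0 0 0 0"

```text
clock: 21.28
position: [527.2, -202.0, 91.5]
ee_rot: [0.996, 0.088, 0.001, -0.0]
contact_force: [-0.4, 0.3, 0.2]
gripper_width: 0.2
grasp_force: 0.0
```

>>> play_rows --pt "-2.5 -0.6 -1.3 0 0 0" --pt "-2.5 -0.6 -1.3 0 0 0" --pt "-2.5 -0.6 -1.3 0 0 0" --pt "-2.7 -0.6 -1.3 0 0 0" --pt "0 0 0 0 0 0"

```text
clock: 21.7
position: [517.1, -204.5, 86.6]
ee_rot: [0.996, 0.088, 0.001, -0.0]
contact_force: [-0.2, 0.4, -0.0]
gripper_width: 0.2
grasp_force: 0.0
```

>>> play_rows --pt "0 0 -1 0 0 0" --pt "0 0 -1 0 0 0"

```text
clock: 21.87
position: [517.8, -204.4, 84.9]
ee_rot: [0.996, 0.089, 0.001, -0.0]
contact_force: [-0.4, -0.1, 0.5]
gripper_width: 0.2
grasp_force: 0.3
```

>>> play_rows --pt "0 0 -1 0 0 0" --pt "0 0 -1 0 0 0"

```text
clock: 22.03
position: [518.0, -204.4, 82.8]
ee_rot: [0.996, 0.089, 0.001, -0.0]
contact_force: [0.3, -0.3, 0.1]
gripper_width: 0.1
grasp_force: 0.3
```

>>> play_rows --pt "0 0 -1 0 0 0" --pt "0 0 -1 0 0 0"

```text
clock: 22.2
position: [518.2, -204.4, 80.9]
ee_rot: [0.996, 0.089, 0.002, -0.0]
contact_force: [-0.4, -0.8, 0.6]
gripper_width: -0.1
grasp_force: 0.2
```

>>> play_rows --pt "0 0 -1 0 0 0"

```text
clock: 22.28
position: [518.3, -204.4, 79.9]
ee_rot: [0.996, 0.089, 0.002, 0.0]
contact_force: [1.1, -0.0, 1.1]
gripper_width: -0.0
grasp_force: 0.2
```

>>> play_rows --pt "0 0 -1 0 0 0"

```text
clock: 22.37
position: [518.4, -204.4, 79.0]
ee_rot: [0.996, 0.089, 0.002, 0.0]
contact_force: [0.4, 0.1, 0.3]
gripper_width: -0.2
grasp_force: 0.2
```

>>> play_rows --pt "0 0 -1 0 0 0"

```text
clock: 22.45
position: [518.4, -204.4, 78.0]
ee_rot: [0.996, 0.089, 0.002, 0.0]
contact_force: [-0.3, -0.3, 0.6]
gripper_width: -0.1
grasp_force: 0.2
```

>>> play_rows --pt "0 0 -1 0 0 0"

```text
clock: 22.53
position: [518.3, -204.4, 77.0]
ee_rot: [0.996, 0.089, 0.002, 0.0]
contact_force: [-0.6, -0.5, 1.0]
gripper_width: -0.6
grasp_force: 0.2
```

>>> play_rows --pt "0 0 -1 0 0 0"

```text
clock: 22.62
position: [518.4, -204.5, 76.3]
ee_rot: [0.996, 0.089, 0.002, 0.0]
contact_force: [-1.2, 0.4, 6.3]
gripper_width: -0.2
grasp_force: 3.2
```

>>> play_rows --pt "0 0 -1 0 0 0"

```text
clock: 22.7
position: [518.5, -204.5, 76.0]
ee_rot: [0.996, 0.089, 0.002, 0.0]
contact_force: [-2.9, 1.6, 10.4]
gripper_width: 0.1
grasp_force: 5.5
```

>>> play_rows --pt "0 0 -1 0 0 0"

```text
clock: 22.78
position: [518.6, -204.6, 75.7]
ee_rot: [0.996, 0.089, 0.002, 0.0]
contact_force: [-4.0, 2.0, 15.6]
gripper_width: 0.1
grasp_force: 7.7
```

>>> play_rows --pt "0 0 -1 0 0 0"

```text
clock: 22.87
position: [518.7, -204.6, 75.4]
ee_rot: [0.996, 0.089, 0.002, 0.001]
contact_force: [-4.4, 3.3, 19.0]
gripper_width: 0.0
grasp_force: 10.0
```

>>> play_rows --pt "0 0 -1 0 0 0"

```text
clock: 22.95
position: [518.7, -204.6, 75.2]
ee_rot: [0.996, 0.09, 0.002, 0.001]
contact_force: [-6.7, 3.7, 23.7]
gripper_width: 0.6
grasp_force: 12.2
```

>>> play_rows --pt "0 0 -1 0 0 0"

```text
clock: 23.03
position: [518.8, -204.6, 75.0]
ee_rot: [0.996, 0.09, 0.002, 0.001]
contact_force: [-7.6, 4.6, 28.1]
gripper_width: -0.0
grasp_force: 14.5
```

Contact heights for covers 1, 4 and 2 (79.2, 76.2 and 74.6 mm) match the three stops +0.04, 0 and -0.04 with the covers fully shut. I'll retract and check numerically that they stay that way.

>>> play_rows --pt "0 0 2 0 0 0" --pt "0 0 8 0 0 0" --pt "0 0 15 0 0 0" --pt "-3 0 20 0 0 0" --pt "-20 3 30 0 0 0" --pt "-25 10 30 0 0 0" --pt "-25 15 30 0 0 0" --pt "-25 20 15 0 0 0" --pt "0 20 0 0 0 0" --pt "0 0 0 0 0 0" --pt "0 0 0 0 0 0"

```text
clock: 23.95
position: [420.0, -135.9, 221.4]
ee_rot: [0.996, 0.09, 0.002, -0.0]
contact_force: [0.4, 0.6, -0.6]
gripper_width: -0.1
grasp_force: 0.0
```

```bash
python3 -c "
from edge import *
import edge
s=read_state();print(s['position'],s['contact_force'])
snap('side','side4');snap('scene','scene4')
for dz in (0,):
  for y in (117,39,-117): edge.edge('side4',y,(-22,-14,14,22))
for y in (117,39,-117): edge.edge('scene4',y,(-22,-14,14,22))
g=lambda f:cv2.cvtColor(cv2.imread('pics/'+f+'.png'),cv2.COLOR_BGR2GRAY).astype(int)
print('c2 change',abs(g('side4')-g('side3'))[200:222,300:316].mean(),'c1',abs(g('side4')-g('side3'))[190:212,278:294].mean())
d=abs(g('scene4')-g('scene0'));print('cover d scene diff',d[163:184,284:304].mean(),'stopper',d[196:211,298:312].mean(),'dish',d[205:227,360:383].mean(),'spatula',d[160:190,312:356].mean())
"
```

```text
[ 419.95401649 -135.91735327  221.39432441] [ 0.40715233  0.61924436 -0.64543943]
side4 117 edges at a= [0.05 0.04 0.06 0.07] grad [3.4 3.4 3.4 3.3]
side4 39 edges at a= [0.05 0.04 0.03 0.06] grad [2.8 2.8 2.8 2.7]
side4 -117 edges at a= [0.1  0.09 0.05 0.06] grad [4.  3.8 3.6 3.5]
scene4 117 edges at a= [0.35 0.34 0.36 0.32] grad [-1.4 -1.4 -1.4 -1.4]
scene4 39 edges at a= [-0.15 -0.16  0.   -0.01] grad [1.2 1.1 1.1 0.9]
scene4 -117 edges at a= [0.32 0.29 0.35 0.33] grad [1. 1. 1. 1.]
c2 change 1.3267045454545454 c1 1.3806818181818181
cover d scene diff 2.8452380952380953 stopper 3.704761904761905 dish 2.7450592885375493 spatula 7.0643939393939394
```

Whether they are really shut depends on the unit's true height. The camera fits put the top about 6 mm lower than stated, so I'll touch its flat top to calibrate.

>>> play_rows --pt "22 -5 0 0 0 0" --pt "22 -5 0 0 0 0" --pt "22 -5 0 0 0 0" --pt "22 -5 0 0 0 0" --pt "22 -5 0 0 0 0" --pt "22 -5 0 0 0 0" --pt "22 -5 0 0 0 0" --pt "22 -5 0 0 0 0" --pt "22 -5 0 0 0 0" --pt "0 0 -20 0 0 0" --pt "0 0 -30 0 0 0" --pt "0 0 -30 0 0 0" --pt "0 0 -25 0 0 0" --pt "0 0 -12 0 0 0" --pt "0 0 -5 0 0 0" --pt "0 0 0 0 0 0" --pt "0 0 0 0 0 0"

```text
clock: 25.47
position: [619.2, -182.0, 99.7]
ee_rot: [0.996, 0.089, 0.002, 0.0]
contact_force: [-0.2, -0.6, 0.3]
gripper_width: 0.3
grasp_force: 0.0
```

>>> play_rows --pt "0 0 -1 0 0 0" --pt "0 0 -1 0 0 0" --pt "0 0 -1 0 0 0" --pt "0 0 -1 0 0 0" --pt "0 0 -1 0 0 0" --pt "0 0 -1 0 0 0" --pt "0 0 0 0 0 0"

```text
clock: 26.05
position: [618.0, -181.4, 92.7]
ee_rot: [0.996, 0.089, 0.001, -0.0]
contact_force: [0.4, 0.0, -0.7]
gripper_width: -0.1
grasp_force: 0.0
```

>>> play_rows --pt "0 0 -1 0 0 0" --pt "0 0 -1 0 0 0" --pt "0 0 0 0 0 0"

```text
clock: 26.3
position: [618.2, -181.5, 91.2]
ee_rot: [0.996, 0.089, 0.002, 0.0]
contact_force: [-1.7, 0.2, 1.7]
gripper_width: -0.0
grasp_force: 1.1
```

>>> play_rows --pt "0 0 -1 0 0 0" --pt "0 0 -1 0 0 0" --pt "0 0 0 0 0 0"

```text
clock: 26.55
position: [618.3, -181.5, 91.1]
ee_rot: [0.996, 0.089, 0.002, 0.0]
contact_force: [-4.4, 1.8, 9.7]
gripper_width: -0.3
grasp_force: 5.3
```

The top touches at 91.3 − 25 = 66 mm, so the stated heights hold and the covers really were at their stops. Last check: a light re-touch of cover 4 to confirm that it stayed down.

>>> play_rows --pt "0 0 5 0 0 0" --pt "0 0 15 0 0 0" --pt "-20 -4 10 0 0 0" --pt "-20 -4 0 0 0 0" --pt "-20 -5 0 0 0 0" --pt "-20 -5 0 0 0 0" --pt "-19.6 -5 0 0 0 0" --pt "0 0 -10 0 0 0" --pt "0 0 -15 0 0 0" --pt "0 0 -8 0 0 0" --pt "0 0 0 0 0 0" --pt "0 0 0 0 0 0"

```text
clock: 27.55
position: [518.8, -204.4, 85.2]
ee_rot: [0.996, 0.089, 0.001, -0.0]
contact_force: [0.6, -0.6, -0.0]
gripper_width: 0.1
grasp_force: 0.0
```

>>> play_rows --pt "0 0 -2 0 0 0" --pt "0 0 -2 0 0 0"

```text
clock: 27.72
position: [519.4, -204.5, 82.3]
ee_rot: [0.996, 0.089, 0.002, 0.0]
contact_force: [0.2, 0.8, -0.4]
gripper_width: 0.1
grasp_force: 0.0
```

>>> play_rows --pt "0 0 -1 0 0 0" --pt "0 0 -1 0 0 0"

```text
clock: 27.88
position: [518.8, -204.4, 80.0]
ee_rot: [0.996, 0.089, 0.002, 0.0]
contact_force: [1.2, -0.5, 0.2]
gripper_width: -0.2
grasp_force: 0.0
```

>>> play_rows --pt "0 0 -1 0 0 0" --pt "0 0 -1 0 0 0"

```text
clock: 28.05
position: [518.7, -204.5, 77.9]
ee_rot: [0.996, 0.089, 0.002, 0.0]
contact_force: [0.1, 0.1, 0.2]
gripper_width: 0.1
grasp_force: 0.0
```

>>> play_rows --pt "0 0 -1 0 0 0"

```text
clock: 28.13
position: [518.6, -204.4, 76.9]
ee_rot: [0.996, 0.089, 0.002, -0.0]
contact_force: [0.2, 0.2, 0.4]
gripper_width: 0.2
grasp_force: 0.0
```

>>> play_rows --pt "0 0 -1 0 0 0"

```text
clock: 28.22
position: [518.8, -204.6, 76.3]
ee_rot: [0.996, 0.089, 0.002, 0.0]
contact_force: [-1.2, 1.6, 7.1]
gripper_width: -0.1
grasp_force: 3.7
```

>>> play_rows --pt "0 0 2 0 0 0" --pt "0 0 8 0 0 0" --pt "0 0 15 0 0 0" --pt "-3 0 20 0 0 0" --pt "-20 3 30 0 0 0" --pt "-25 10 30 0 0 0" --pt "0 0 20 0 0 0" --pt "0 0 0 0 0 0" --pt "0 0 0 0 0 0" --pt "0 0 0 0 0 0"

```text
clock: 29.05
position: [470.3, -191.3, 200.7]
ee_rot: [0.996, 0.089, 0.001, -0.0]
contact_force: [0.7, 0.7, 0.1]
gripper_width: 0.2
grasp_force: 0.0
```

```bash
python3 -c "
from h import *
snap('side','side5');g=lambda f:cv2.cvtColor(cv2.imread('pics/'+f+'.png'),cv2.COLOR_BGR2GRAY).astype(int)
d=abs(g('side5')-g('side4'));print(d[190:212,278:294].mean(),d[200:222,300:316].mean(),d[215:245,325:375].mean())
print(job_done())"
```

```text
0.7045454545454546 0.6363636363636364 0.6633333333333333
the job is handed in; nothing more can be done
None
```

I shut the three empty-outlet covers and handed the job in at about 29 s: they took presses of 23–30 N and stayed down in the last pictures, but I never felt a catch snap and the hand-in returned no verdict; I kept clear of the charger's cover and the other things on the bench.

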